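Feed the top pad off the stack and tip it down the trough

ROBOT

A 6-joint arm with a two-finger parallel gripper is mounted at the origin on a cart in front of the work surface, level with it; the furniture and walls round the work are solid. World frame = base frame: x ahead of the robot, y to its left, z up, the work surface at z = 0. Lengths are in m, angles in rad, forces in N, time in s.
With the tool pointing down it reaches from about 0.325 to 1 m from the base axis. Payload 5.1 kg.
Tool frame: the origin (TCP) lies at the very end of the fingers, on their centre line; the grasp point (between the pads) lies 19 mm behind it; z points along the fingers, y is the line along which they close (so a half turn about z gives the same grasp; the last joint's range is limited). The gripper opens to 85 mm and grips with 20 to 120 N. Pads are 22 mm wide; open, the fingers measure 114 mm over their backs; the gripper's body (76 mm by 85 mm) begins 54 mm behind the grasp point. The pads swing forward as they close: fully open they stand 13 mm farther back than shut.
Start: joints at [1.226, 0.124, 1.65, -0, 1.367, -0.083], TCP at [0.168, 0.628, 0.231] pointing down, gripper open.
Joint ranges: [-2.61, 2.61], [-1.02, 2.33], [0.03, 2.71], [-1.35, 4.49], [0.32, 2.68], [-2.91, 2.91]. Speed limits (rad/s): [2.57, 2.57, 3.14, 3.14, 3.14, 3.14].

INTERFACE

Orientations are given as [roll, pitch, yaw] about the fixed x, y, z axes, in that order (R = Rz(yaw) Ry(pitch) Rx(roll)).
In Python, from station import manip gives the robot as it stands. The module is installed in compiled form; this text tells all that it offers.
- The arm moves only by the shell command python3 -m jog 'ROWS' [FORCE]. ROWS is JSON, a list of rows, each an object of numbers: "wx", "wy", "wz": the turn, a rotation vector about the tool's x, y, z as a fraction of full scale; "dx", "dy", "dz": the shift along the tool's x, y, z as a fraction of full scale; "fingers": the opening, from 0 (shut) to 1 (fully open). A call has exactly 10 rows; each row shifts and turns the commanded pose from where the row before left it, along the tool's axes as they then stand; what a row does not reach is not made up. Full scale, the value 1, is 20 mm for a shift and 5 degrees for a turn. A row lasts 1/12 s, in which the tool goes at most 41.7 mm and 7.16 degrees, less where a joint would pass 70% of its speed; a pose out of reach is approached as far as the arm can. A call with a number of a shift or a turn outside -1 to 1 is refused whole. A call with a gripper value outside its range is refused whole. The fingers move at their own pace and stop on an object; FORCE is the grip in N (left out, the last holds). Time passes only in rows, so rows that do not move let the fingers close, or fill a call up. It gives the time, the measured TCP pose, the force, the opening and the grip force at its end, in the units of the state.
- manip.observe(): the state, without advancing time (a new reading comes with each control period).
- manip.get_image(name): name is "scene" or "top"; returns (picture, depth): 400x640x3 uint8, red, green, blue; 400x640 float32, m along the optical axis (not along the pixel's ray), 0 where there is no reading.
- manip.camera_params(name): a dict with "camera_matrix" (3x3 intrinsics, pixels), "k1" (the pictures are not rectified: a ray, as slopes to the right and down, at radius r is drawn at 1 + k1 r^2 times it, then the intrinsics apply), "cam_to_world" (4x4, takes a point from camera to world coordinates). Camera axes: x right, y down, z forward; pixel columns grow to the right and rows downward; lengths in m; the calibration is good to about 2 mm. A picture is of the moment at which its call begins. camera_params takes no time and is no camera call.
- manip.finish_job(): hands the job in; it is judged then, once.
The state is a dict: "t": time; "qpos": joint angles; "joint_velocities": joint speeds; "joint_efforts": joint torques, N m; "ee_pos": TCP position; "eef_rot": TCP orientation; "contact_force": force on the tool from outside, world axes, zero at the start; "wrist_torque": the same for the moment, N m; "grip_width": finger opening in m; "gripper_force": force on a finger pad.
Only numpy, scipy, OpenCV 4.12 (cv2) and the standard library are available. Lean on these libraries where they do the work, as an engineer would, in place of code of your own. Each camera call takes 0.05 s, during which the arm holds its last target. There are 200 camera calls.

TASK

Feed one hardwood grafting pad: slide the top pad out of the feeder's magazine, over the sill, until it lies wholly in the tipping trough, touching it gently, without lifting it, bearing down hard on it or shifting the two pads under it. Then push the trough's tongue down until the trough rests at its lower stop and the pad has slid down against the end board, and let go; the pads left in the magazine and the other things on the table stay where they are.

Things in the scene. Friction and masses are not known exactly. Their poses are not given: they have to be found in the camera images.
- feeder: Fixed feeder stand of plywood, its base let into the table by 0 to 6 mm. Origin under the base, below the sill; x = feed direction, z up. Magazine: x -0.101 to 0, inside 95 mm long, 61 mm wide, floor z 0.120. Side and back walls (10 mm thick) end at z 0.160, 1 mm above the stack, so the top pad's sides and back cannot be reached at first. All heights z here are above this origin.
- sill (a point): Middle of the magazine's open exit end, feeder x = 0, at the height of the top pad's underside (z 0.146); axes as the feeder. The 6 mm thick sill board below it ends 3 mm lower (z 0.143): it holds back the two lower pads and lets only the top pad pass, in +x.
- pad_top: Top of three equal flat dark hardwood pads stacked in the magazine: 92 x 58 x 13.1 mm, 50 to 100 g. Origin: centre of its underside; y along its length (the feed). Underside at z 0.146, upper face 0.159. A fingertip set down slowly (under 20 mm/s) and pressed on its upper face (8 to 15 N) drags it: the smooth pads slide easily on one another. After some 45 mm a fingertip fits behind its back end to push it on.
- pad_mid: The middle pad, same shape and axes; upper face at z 0.146. Must stay.
- pad_low: The lowest pad, same shape and axes. Must stay.
- trough (a joint): Hinge of the aluminium tipping trough; its pin lies across the feed at feeder x 0.004, z 0.137. 0 = level (starts between 0 and 0.1 rad); grows as the far end goes down; lower stop at 0.75. Friction holds it at any angle, even with the pad in it; about 3 N down on the tongue moves it.
- trough_mouth (a point): Point on the trough's floor at its open near end, on the centre line, 3 mm along from the pin and 3 mm above it (level: feeder x 0.007, z 0.140). Axes turn with the trough: x along it toward the end board, z out of its floor. Inside 64 mm wide, side walls 13 mm high over the floor; the end board's inner face is at x 0.138 from here, 15 mm high.
- tongue (a point): Where to push: on the upper face of the flat tongue (46 mm wide, 38 mm long) beyond the end board, on the centre line, 170 mm from the pin along the trough and 3 mm above it; axes as trough_mouth. It swings down and back in an arc about the pin as the trough tips; at the lower stop it is 24 mm above the feeder's origin.
- glass_dish: A thick glass dish, a bystander; must stay.
- shell_a: An oyster shell, a bystander; must stay.
- shell_b: An oyster shell, a bystander; must stay.
- brush: The scrubbing brush, a bystander; must stay.
- petri: The petri dish, a bystander; must stay.
- tweezers: The tweezers, a bystander; must stay.
- wedge: The bamboo wedge, a bystander; must stay.
Not all that is in view belongs to the job. Leave any pink look-alike of the pad_top alone.

How it is judged:
By the outcome, as a careful person would: the job done as asked, in the order asked, and still so for the second after the job is handed in, with the robot touching nothing.
It also fails if it takes over 58 s, if anything falls off the work surface, if the arm or the gripper's body presses on something with over 40 N, if the wrist force passes 120 N, or if a joint passes its speed limit or range.

## Working session

There is one attempt and no reset: what is moved stays moved. The work goes in short steps, Python scripts to look and compute and a shell command to move; the robot and the scene stay as the last step left them, time stands still between calls to the robot, and variables do not carry over. Pictures are saved under pics/ and viewed, at most 10 in all, crops included, and the job is handed in when it is done.

```bash
mkdir -p pics; cat > h.py <<'E'
import numpy as np,cv2
from station import manip
def grab(n):
    im,d=manip.get_image(n);p=manip.camera_params(n)
    return im,d,p
def world(p,d,uv):
    K=np.array(p["camera_matrix"]);k=p["k1"];T=np.array(p["cam_to_world"])
    uv=np.asarray(uv,float).reshape(-1,1,2)
    n=cv2.undistortPoints(uv,K,np.array([k,0,0,0.]))[:,0]
    z=np.array([d[int(round(v)),int(round(u))] for u,v in uv[:,0]]) if not np.isscalar(d) else d
    P=np.c_[n*z[:,None],z]
    return P@T[:3,:3].T+T[:3,3]
def proj(p,X):
    K=np.array(p["camera_matrix"]);T=np.linalg.inv(np.array(p["cam_to_world"]))
    X=np.atleast_2d(X)@T[:3,:3].T+T[:3,3]
    return cv2.projectPoints(X.reshape(-1,1,3),np.zeros(3),np.zeros(3),K,np.array([p["k1"],0,0,0.]))[0][:,0]
E
python3 - <<'E'
from h import *
for n in("scene","top"):
    im,d,p=grab(n);cv2.imwrite(f"pics/{n}0.png",im[:,:,::-1]);np.save(f"{n}0.npy",d)
    print(n,np.round(p["cam_to_world"],3).tolist(),p["camera_matrix"],p["k1"])
print(manip.observe())
E
```

```text
scene [[0.793, -0.346, 0.502, -0.117], [-0.609, -0.473, 0.636, -0.901], [0.017, -0.81, -0.586, 0.924], [0.0, 0.0, 0.0, 1.0]] [[484.84149126   0.         311.34407185]
 [  0.         484.84149126 206.35621801]
 [  0.           0.           1.        ]] -0.03699511811889365
top [[0.008, -0.98, 0.199, 0.28], [-1.0, -0.008, 0.001, -0.063], [0.001, -0.199, -0.98, 1.513], [0.0, 0.0, 0.0, 1.0]] [[433.09919571   0.         319.10600791]
 [  0.         433.09919571 204.98046917]
 [  0.           0.           1.        ]] -0.06676477050155309
{'t': 0.1, 'qpos': array([ 1.22639416e+00,  1.24433899e-01,  1.65153300e+00,  1.49869401e-05,
        1.36752123e+00, -8.25861665e-02]), 'joint_velocities': array([ 0.00073222,  0.00084853, -0.0025709 , -0.00118322,  0.00147896,
        0.00182455]), 'joint_efforts': array([-1.26579657e-04, -4.24938154e+01, -3.66650677e+01, -1.47819474e-04,
        4.00419362e-03,  2.52401850e-05]), 'ee_pos': array([0.16807031, 0.62732081, 0.23018245]), 'eef_rot': array([-3.13970485e+00, -1.70984402e-04,  2.87977346e+00]), 'contact_force': array([ 0.3403039 , -0.26992516,  0.32834795]), 'wrist_torque': array([ 0.02262729, -0.04107321,  0.01304822]), 'gripper_force': 0.0, 'grip_width': 0.085682692691608}
```

View pics/scene0.png

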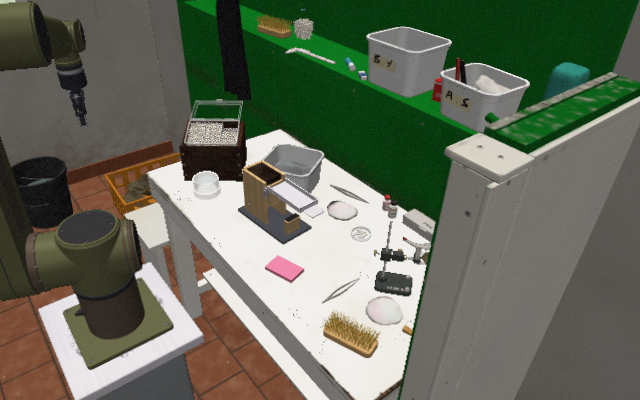

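View pics/top0.png

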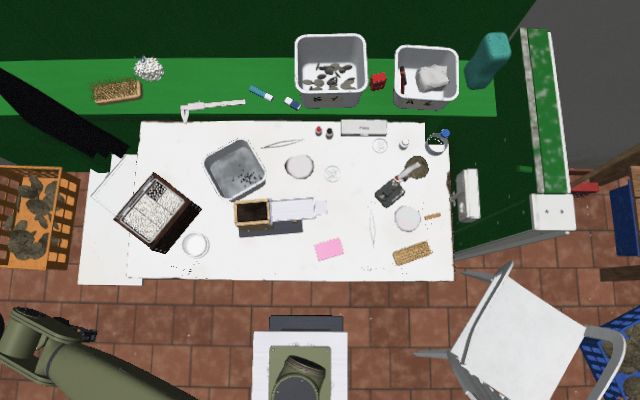

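The scene view shows the feeder at (270,195) and the pink pad at (285,268). In the top view the magazine with the dark pad is at (253,213), the trough runs to the tongue at (322,207), and the pink look-alike is at (328,249). Pad candidates are the dark pad in the magazine at top (253,213) and the pink one at (328,249). I choose the dark one and will check it in a crop.

```bash
python3 - <<'E'
from h import *
im=cv2.imread("pics/top0.png");c=cv2.resize(im[185:245,225:335],None,fx=7,fy=7,interpolation=cv2.INTER_CUBIC);cv2.imwrite("pics/c0.png",c)
d=np.load("top0.npy");p=manip.camera_params("top")
vv,uu=np.mgrid[185:245,225:335];uv=np.c_[uu.ravel(),vv.ravel()]
W=world(p,d,uv);np.save("W.npy",W)
z=W[:,2]
print(np.histogram(z,bins=np.arange(-.01,.18,.005)))
g=im[185:245,225:335].reshape(-1,3).astype(int)
dark=(g.sum(1)<150)&(z>.14)
r=cv2.minAreaRect(W[dark][:,:2].astype(np.float32)*1000);print("pad rect",r,np.median(z[dark]),dark.sum())
top=(z>.14)&(uv[:,0]<275);r=cv2.minAreaRect(W[top][:,:2].astype(np.float32)*1000);print("mag rect",r,cv2.boxPoints(r),np.median(z[top]))
tr=(z>.1)&(uv[:,0]>272);r=cv2.minAreaRect(W[tr][:,:2].astype(np.float32)*1000);print("trough",r,cv2.boxPoints(r),tr.sum())
# slope of trough floor
t=W[(z>.09)&(z<.15)&(uv[:,0]>278)&(uv[:,1]>203)&(uv[:,1]<213)]
print(np.c_[t[::20]].round(3))
E
```

```text
(array([  90,  993, 1685,  678,  309,   89,   22,   10,   24,   15,   19,
         35,  125,  127,   19,   21,   18,   15,    4,    9,    7,    5,
         13,   26,   52,   28,    9,   50,  362,  547,  209,   92,  162,
        482,  211,    9,    0]), array([-0.01 , -0.005,  0.   ,  0.005,  0.01 ,  0.015,  0.02 ,  0.025,
        0.03 ,  0.035,  0.04 ,  0.045,  0.05 ,  0.055,  0.06 ,  0.065,
        0.07 ,  0.075,  0.08 ,  0.085,  0.09 ,  0.095,  0.1  ,  0.105,
        0.11 ,  0.115,  0.12 ,  0.125,  0.13 ,  0.135,  0.14 ,  0.145,
        0.15 ,  0.155,  0.16 ,  0.165,  0.17 ,  0.175]))
pad rect ((442.0452880859375, 47.68974304199219), (378.9801025390625, 101.84980010986328), 49.473228454589844) 0.1577738300694813 519
mag rect ((417.30609130859375, 85.33934020996094), (377.9093017578125, 143.8286895751953), 26.466766357421875) [[216.1045   65.5035 ]
 [280.20587 -63.25093]
 [618.5077  105.17518]
 [554.4063  233.92961]] 0.15768107831221956
trough ((434.01641845703125, -0.5888900756835938), (308.6253967285156, 175.5160369873047), 0.46382763981819153) [[278.99835  85.91705]
 [280.4192  -89.59323]
 [589.0345  -87.09483]
 [587.61365  88.41545]] 1120
[[ 0.561  0.068  0.139]
 [ 0.562  0.003  0.138]
 [ 0.565 -0.061  0.128]
 [ 0.558  0.029  0.142]
 [ 0.559 -0.035  0.137]
 [ 0.555  0.055  0.139]
 [ 0.556 -0.009  0.134]
 [ 0.557 -0.081  0.132]
 [ 0.553  0.01   0.133]
 [ 0.554 -0.055  0.131]
 [ 0.549  0.036  0.137]
 [ 0.549 -0.029  0.138]
 [ 0.545  0.058  0.139]
 [ 0.547 -0.006  0.132]
 [ 0.547 -0.074  0.134]
 [ 0.543  0.016  0.132]
 [ 0.541 -0.049  0.149]
 [ 0.539  0.042  0.136]
 [ 0.539 -0.023  0.141]
 [ 0.535  0.068  0.138]
 [ 0.536  0.003  0.135]
 [ 0.538 -0.062  0.131]]
```

View pics/c0.png

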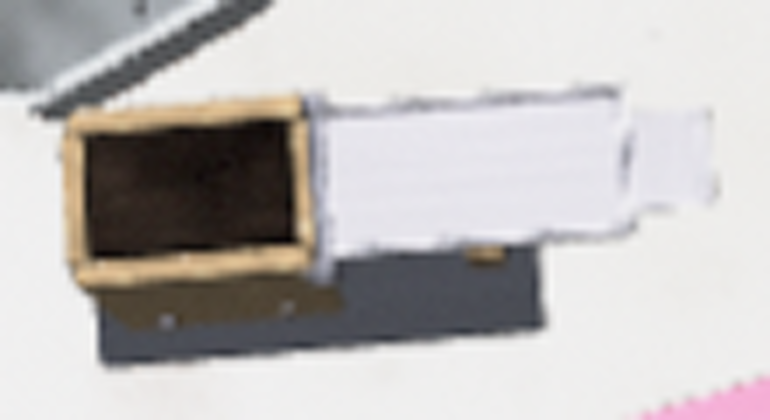

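The crop shows the dark pad with wooden walls on three sides and the sill strip, with its corners near (85,135), (293,120), (297,242) and (90,257). The trough runs to the tongue end at (712,155). Next I'll fit the pose with these points.

```bash
cat > pose.py <<'E'
import numpy as np
F=None
E
python3 - <<'E'
from h import *
from scipy.optimize import least_squares
p=manip.camera_params("top")
# feeder-frame points with crop pixels
L=[(-.111,.0405,.16,63,115),(-.111,-.0405,.16,80,287),(0,.0405,.16,308,95),(0,-.0405,.16,316,268),
   (-.101,.0305,.16,85,135),(-.101,-.0305,.16,90,257),(-.006,.0305,.16,293,121),(-.006,-.0305,.16,297,243)]
L=np.array(L);uv=(L[:,3:]+.5)/7-.5+[225,185]
T=np.array([(.193,.023,709,110),(.193,-.023,716,203)]) # tongue end, trough frame from pin (170 +19 +..)
uvT=(T[:,2:]+.5)/7-.5+[225,185]
def tow(q,X):
    c,s=np.cos(q[2]),np.sin(q[2]);return np.c_[q[0]+c*X[:,0]-s*X[:,1],q[1]+s*X[:,0]+c*X[:,1],X[:,2]+q[3]]
def tr(a,l,y,h):return np.c_[.004+l*np.cos(a)+h*np.sin(a),y,.137-l*np.sin(a)+h*np.cos(a)]
def f(q):
    e=(proj(p,tow(q,L[:,:3]))-uv).ravel()
    return np.r_[e,(q[3]+.003)/.002]
r=least_squares(f,[.54,.1,-1.55,-.003]);q=r.x
print(q,r.fun.round(1))
np.save("q.npy",q)
W=np.load("W.npy");c,s=np.cos(q[2]),np.sin(q[2])
X=np.c_[(W[:,:2]-q[:2])@np.array([[c,-s],[s,c]]),W[:,2]-q[3]]
m=(X[:,0]>-.09)&(X[:,0]<-.02)&(abs(X[:,1])<.02);print("pad z",np.median(X[m,2]),X[m,2].std())
m=(X[:,0]>.02)&(X[:,0]<.13)&(abs(X[:,1])<.025);P=np.polyfit(X[m,0],X[m,2],1);print("floor",P,np.polyval(P,.007),"at tongue",np.polyval(P,.174))
m=(X[:,0]>.155)&(X[:,0]<.19)&(abs(X[:,1])<.018);print("tongue z",np.median(X[m,2]))
for a in(0,.05,.1):print(a,(proj(p,tow(q,tr(a,T[:,0],T[:,1],.003)))-uvT).round(1).tolist())
print("sill",tow(q,np.array([[0,0,.146]])),"padc",tow(q,np.array([[-.053,0,.159]])),"tongue",tow(q,tr(.05,np.array([.17]),0,.003)))
E
```

```text
[ 0.53685646  0.09806019 -1.48130881 -0.00312719] [ 0.2 -0.3 -1.2  0.  -0.4 -0.2 -0.  -0.   0.3 -0.4  0.4  1.   0.1 -0.7
  0.6  0.6 -0.1]
pad z 0.16099479790353166 0.002944918246393684
floor [-0.06108604  0.12024592] 0.1198183206644152 at tongue 0.10961695199628126
tongue z 0.13381631362641733
0 [[3.9, -0.6], [4.1, 0.0]]
0.05 [[3.8, 0.0], [4.0, 0.6]]
0.1 [[3.5, 0.7], [3.7, 1.1]]
sill [[0.53685646 0.09806019 0.14287281]] padc [[0.53211995 0.15084812 0.15587281]] tongue [[ 0.55240093 -0.07518131  0.12837261]]
```

```bash
python3 - <<'E'
from h import *
d=np.load("top0.npy");p=manip.camera_params("top")
vv,uu=np.mgrid[100:290,90:460];uv=np.c_[uu.ravel(),vv.ravel()];W=world(p,d,uv);ok=d[100:290,90:460].ravel()>0
A=np.array([.168,.627]);B=np.array([.530,.173])
for k in range(9):
    c=A+(B-A)*k/8;m=ok&(np.linalg.norm(W[:,:2]-c,axis=1)<.09);print(c.round(2),W[m,2].max().round(3) if m.any() else None)
m=ok&(W[:,1]>.2)&(W[:,1]<.55)&(W[:,0]>.3)&(W[:,0]<.75)&(W[:,2]>.1);print("box",W[m].min(0),W[m].max(0))
E
python3 -m jog '[{"wz":1,"fingers":0},{"wz":1,"fingers":0},{"wz":1,"fingers":0},{"wz":1,"fingers":0},{"wz":1,"fingers":0},{"wz":1,"fingers":0},{"wz":1,"fingers":0},{"wz":1,"fingers":0},{"wz":1,"fingers":0},{"wz":1,"fingers":0}]'
```

```text
[0.17 0.63] None
[0.21 0.57] -0.722
[0.26 0.51] 0.009
[0.3  0.46] 0.013
[0.35 0.4 ] 0.071
[0.39 0.34] 0.071
[0.44 0.29] 0.071
[0.48 0.23] 0.166
[0.53 0.17] 0.167
box [0.40806339 0.20021552 0.100271  ] [0.74994931 0.54987317 0.4509634 ]validation failed for argument at $[0]...
```

```bash

python3 -m jog '[{"wx":0,"wy":0,"wz":1,"dx":0,"dy":0,"dz":0,"fingers":0},{"wx":0,"wy":0,"wz":1,"dx":0,"dy":0,"dz":0,"fingers":0},{"wx":0,"wy":0,"wz":1,"dx":0,"dy":0,"dz":0,"fingers":0},{"wx":0,"wy":0,"wz":1,"dx":0,"dy":0,"dz":0,"fingers":0},{"wx":0,"wy":0,"wz":1,"dx":0,"dy":0,"dz":0,"fingers":0},{"wx":0,"wy":0,"wz":1,"dx":0,"dy":0,"dz":0,"fingers":0},{"wx":0,"wy":0,"wz":1,"dx":0,"dy":0,"dz":0,"fingers":0},{"wx":0,"wy":0,"wz":1,"dx":0,"dy":0,"dz":0,"fingers":0},{"wx":0,"wy":0,"wz":1,"dx":0,"dy":0,"dz":0,"fingers":0},{"wx":0,"wy":0,"wz":1,"dx":0,"dy":0,"dz":0,"fingers":0}]'
```

```text
t: 0.93
ee_pos: [0.1681, 0.6275, 0.2305]
eef_rot: [-3.141, 0.001, 2.003]
contact_force: [-0.2, 0.2, 0.1]
grip_width: 0.0001
gripper_force: 0.0
```

```bash

python3 -m jog '[{"wx":0,"wy":0,"wz":1,"dx":0,"dy":0,"dz":0,"fingers":0},{"wx":0,"wy":0,"wz":1,"dx":0,"dy":0,"dz":0,"fingers":0},{"wx":0,"wy":0,"wz":1,"dx":0,"dy":0,"dz":0,"fingers":0},{"wx":0,"wy":0,"wz":0.97,"dx":0,"dy":0,"dz":0,"fingers":0},{"wx":0,"wy":0,"wz":0,"dx":-1,"dy":0.66,"dz":0,"fingers":0},{"wx":0,"wy":0,"wz":0,"dx":-1,"dy":0.66,"dz":0,"fingers":0},{"wx":0,"wy":0,"wz":0,"dx":-1,"dy":0.66,"dz":0,"fingers":0},{"wx":0,"wy":0,"wz":0,"dx":-1,"dy":0.66,"dz":0,"fingers":0},{"wx":0,"wy":0,"wz":0,"dx":-1,"dy":0.66,"dz":0,"fingers":0},{"wx":0,"wy":0,"wz":0,"dx":-1,"dy":0.66,"dz":0,"fingers":0}]'
python3 -m jog '[{"wx":0,"wy":0,"wz":0,"dx":-1,"dy":0.66,"dz":0,"fingers":0},{"wx":0,"wy":0,"wz":0,"dx":-1,"dy":0.66,"dz":0,"fingers":0},{"wx":0,"wy":0,"wz":0,"dx":-1,"dy":0.66,"dz":0,"fingers":0},{"wx":0,"wy":0,"wz":0,"dx":-1,"dy":0.66,"dz":0,"fingers":0},{"wx":0,"wy":0,"wz":0,"dx":-1,"dy":0.66,"dz":0,"fingers":0},{"wx":0,"wy":0,"wz":0,"dx":-1,"dy":0.66,"dz":0,"fingers":0},{"wx":0,"wy":0,"wz":0,"dx":-1,"dy":0.66,"dz":0,"fingers":0},{"wx":0,"wy":0,"wz":0,"dx":-1,"dy":0.66,"dz":0,"fingers":0},{"wx":0,"wy":0,"wz":0,"dx":-1,"dy":0.66,"dz":0,"fingers":0},{"wx":0,"wy":0,"wz":0,"dx":-1,"dy":0.66,"dz":0,"fingers":0}]'
```

```text
t: 1.77
ee_pos: [0.2583, 0.5142, 0.2307]
eef_rot: [-3.141, 0.001, 1.661]
contact_force: [0.1, 0.6, -0.7]
grip_width: 0.0003
gripper_force: 0.0
t: 2.6
ee_pos: [0.4076, 0.3269, 0.2308]
eef_rot: [-3.141, 0.0, 1.661]
contact_force: [0.5, -0.1, 0.1]
grip_width: -0.0001
gripper_force: 0.0
```

```bash

python3 -m jog '[{"wx":0,"wy":0,"wz":0,"dx":-1,"dy":0.66,"dz":0,"fingers":0},{"wx":0,"wy":0,"wz":0,"dx":-1,"dy":0.66,"dz":0,"fingers":0},{"wx":0,"wy":0,"wz":0,"dx":-1,"dy":0.66,"dz":0,"fingers":0},{"wx":0,"wy":0,"wz":0,"dx":-1,"dy":0.66,"dz":0,"fingers":0},{"wx":0,"wy":0,"wz":0,"dx":-1,"dy":0.66,"dz":0,"fingers":0},{"wx":0,"wy":0,"wz":0,"dx":-1,"dy":0.66,"dz":0,"fingers":0},{"wx":0,"wy":0,"wz":0,"dx":-1,"dy":0.66,"dz":0,"fingers":0},{"wx":0,"wy":0,"wz":0,"dx":-0.6,"dy":0.4,"dz":0.6,"fingers":0},{"wx":0,"wy":0,"wz":0,"dx":0,"dy":0,"dz":1,"fingers":0},{"wx":0,"wy":0,"wz":0,"dx":0,"dy":0,"dz":0.5,"fingers":0}]'
python3 - <<'E'
from h import *
im,d,p=grab("scene");q=np.load("q.npy");o=manip.observe();print(o["ee_pos"],o["contact_force"])
c,s=np.cos(q[2]),np.sin(q[2]);e=o["ee_pos"]-[q[0],q[1],q[3]];print("feeder",c*e[0]+s*e[1],-s*e[0]+c*e[1],e[2])
# reproject model onto scene image as check
X=np.array([(-.111,.0405,.16),(-.111,-.0405,.16),(0,.0405,.16),(0,-.0405,.16),(-.101,.0305,.16),(-.101,-.0305,.16),(-.006,.0305,.16),(-.006,-.0305,.16)])
W=np.c_[q[0]+c*X[:,0]-s*X[:,1],q[1]+s*X[:,0]+c*X[:,1],X[:,2]+q[3]]
u0,v0=225,140;B=cv2.resize(im[v0:v0+110,u0:u0+125,::-1],None,fx=5,fy=5,interpolation=cv2.INTER_CUBIC)
for u,v in (proj(p,W)-[u0,v0]+.5)*5-.5:cv2.circle(B,(int(u),int(v)),3,(0,0,255),1)
u,v=(proj(p,o["ee_pos"])[0]-[u0,v0]+.5)*5-.5;cv2.circle(B,(int(u),int(v)),3,(255,0,0),-1)
cv2.imwrite("pics/s1.png",B)
E
```

```text
t: 3.43
ee_pos: [0.52, 0.1848, 0.186]
eef_rot: [-3.138, 0.0, 1.659]
contact_force: [-0.8, 0.9, -0.9]
grip_width: 0.0003
gripper_force: 0.0
[0.51847954 0.18491054 0.18385816] [-1.10369494 -0.29525563 -1.19494843]
feeder -0.08814514305657414 -0.010541735278514895 0.1869853410580506
```

View pics/s1.png

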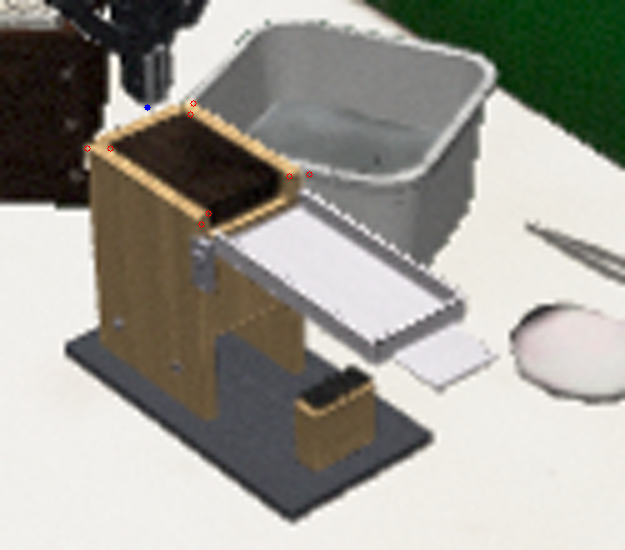

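The tip (blue, 147,107) is above the back of the magazine. The red model corners agree with the walls to 1–2 px, so the pose is good. I'll centre the tip and come down.

```bash

python3 -m jog '[{"wx":0,"wy":0,"wz":0,"dx":-0.3,"dy":0.26,"dz":0.2,"fingers":0},{"wx":0,"wy":0,"wz":0,"dx":-0.3,"dy":0.26,"dz":0.2,"fingers":0},{"wx":0,"wy":0,"wz":0,"dx":0,"dy":0,"dz":0.2,"fingers":0},{"wx":0,"wy":0,"wz":0,"dx":0,"dy":0,"dz":0.2,"fingers":0},{"wx":0,"wy":0,"wz":0,"dx":0,"dy":0,"dz":0.1,"fingers":0},{"wx":0,"wy":0,"wz":0,"dx":0,"dy":0,"dz":0,"fingers":0},{"wx":0,"wy":0,"wz":0,"dx":0,"dy":0,"dz":0,"fingers":0},{"wx":0,"wy":0,"wz":0,"dx":0,"dy":0,"dz":0,"fingers":0},{"wx":0,"wy":0,"wz":0,"dx":0,"dy":0,"dz":0,"fingers":0},{"wx":0,"wy":0,"wz":0,"dx":0,"dy":0,"dz":0,"fingers":0}]'
```

```text
t: 4.32
ee_pos: [0.5325, 0.1748, 0.1717]
eef_rot: [3.141, -0.0, 1.661]
contact_force: [0.5, -0.1, 0.3]
grip_width: -0.0001
gripper_force: 0.0
```

```bash

python3 -m jog '[{"wx":0,"wy":0,"wz":0,"dx":0,"dy":-0.1,"dz":0.07,"fingers":0},{"wx":0,"wy":0,"wz":0,"dx":0,"dy":0,"dz":0.07,"fingers":0},{"wx":0,"wy":0,"wz":0,"dx":0,"dy":0,"dz":0.07,"fingers":0},{"wx":0,"wy":0,"wz":0,"dx":0,"dy":0,"dz":0.07,"fingers":0},{"wx":0,"wy":0,"wz":0,"dx":0,"dy":0,"dz":0.07,"fingers":0},{"wx":0,"wy":0,"wz":0,"dx":0,"dy":0,"dz":0.07,"fingers":0},{"wx":0,"wy":0,"wz":0,"dx":0,"dy":0,"dz":0.07,"fingers":0},{"wx":0,"wy":0,"wz":0,"dx":0,"dy":0,"dz":0.07,"fingers":0},{"wx":0,"wy":0,"wz":0,"dx":0,"dy":0,"dz":0.06,"fingers":0},{"wx":0,"wy":0,"wz":0,"dx":0,"dy":0,"dz":0,"fingers":0}]'
```

```text
t: 5.15
ee_pos: [0.5302, 0.1745, 0.1585]
eef_rot: [-3.141, 0.0, 1.661]
contact_force: [0.3, -0.9, 0.1]
grip_width: -0.0001
gripper_force: 0.0
```

Slowly down to contact, about 0.4 mm per row.

```bash

python3 -m jog '[{"wx":0,"wy":0,"wz":0,"dx":0,"dy":0,"dz":0.02,"fingers":0},{"wx":0,"wy":0,"wz":0,"dx":0,"dy":0,"dz":0.02,"fingers":0},{"wx":0,"wy":0,"wz":0,"dx":0,"dy":0,"dz":0.02,"fingers":0},{"wx":0,"wy":0,"wz":0,"dx":0,"dy":0,"dz":0.02,"fingers":0},{"wx":0,"wy":0,"wz":0,"dx":0,"dy":0,"dz":0.02,"fingers":0},{"wx":0,"wy":0,"wz":0,"dx":0,"dy":0,"dz":0,"fingers":0},{"wx":0,"wy":0,"wz":0,"dx":0,"dy":0,"dz":0,"fingers":0},{"wx":0,"wy":0,"wz":0,"dx":0,"dy":0,"dz":0,"fingers":0},{"wx":0,"wy":0,"wz":0,"dx":0,"dy":0,"dz":0,"fingers":0},{"wx":0,"wy":0,"wz":0,"dx":0,"dy":0,"dz":0,"fingers":0}]'
```

```text
t: 5.98
ee_pos: [0.5304, 0.1745, 0.157]
eef_rot: [3.142, -0.0, 1.661]
contact_force: [-0.5, 0.3, 0.7]
grip_width: -0.0
gripper_force: 0.0
```

```bash

python3 -m jog '[{"wx":0,"wy":0,"wz":0,"dx":0,"dy":0,"dz":0.02,"fingers":0},{"wx":0,"wy":0,"wz":0,"dx":0,"dy":0,"dz":0.02,"fingers":0},{"wx":0,"wy":0,"wz":0,"dx":0,"dy":0,"dz":0.02,"fingers":0},{"wx":0,"wy":0,"wz":0,"dx":0,"dy":0,"dz":0,"fingers":0},{"wx":0,"wy":0,"wz":0,"dx":0,"dy":0,"dz":0,"fingers":0},{"wx":0,"wy":0,"wz":0,"dx":0,"dy":0,"dz":0,"fingers":0},{"wx":0,"wy":0,"wz":0,"dx":0,"dy":0,"dz":0,"fingers":0},{"wx":0,"wy":0,"wz":0,"dx":0,"dy":0,"dz":0,"fingers":0},{"wx":0,"wy":0,"wz":0,"dx":0,"dy":0,"dz":0,"fingers":0},{"wx":0,"wy":0,"wz":0,"dx":0,"dy":0,"dz":0,"fingers":0}]'
```

```text
t: 6.82
ee_pos: [0.5307, 0.1746, 0.1565]
eef_rot: [3.141, -0.0, 1.661]
contact_force: [-2.2, -0.3, 5.8]
grip_width: 0.0
gripper_force: 2.7
```

```bash

python3 -m jog '[{"wx":0,"wy":0,"wz":0,"dx":0,"dy":0,"dz":0.02,"fingers":0},{"wx":0,"wy":0,"wz":0,"dx":0,"dy":0,"dz":0.01,"fingers":0},{"wx":0,"wy":0,"wz":0,"dx":0,"dy":0,"dz":0,"fingers":0},{"wx":0,"wy":0,"wz":0,"dx":0,"dy":0,"dz":0,"fingers":0},{"wx":0,"wy":0,"wz":0,"dx":0,"dy":0,"dz":0,"fingers":0},{"wx":0,"wy":0,"wz":0,"dx":-0.05,"dy":0,"dz":0,"fingers":0},{"wx":0,"wy":0,"wz":0,"dx":-0.05,"dy":0,"dz":0,"fingers":0},{"wx":0,"wy":0,"wz":0,"dx":-0.05,"dy":0,"dz":0,"fingers":0},{"wx":0,"wy":0,"wz":0,"dx":-0.05,"dy":0,"dz":0,"fingers":0},{"wx":0,"wy":0,"wz":0,"dx":-0.05,"dy":0,"dz":0,"fingers":0}]'
```

```text
t: 7.65
ee_pos: [0.5319, 0.1704, 0.1565]
eef_rot: [3.139, -0.002, 1.661]
contact_force: [0.6, 2.1, 5.2]
grip_width: -0.0001
gripper_force: 2.9
```

```bash

python3 -m jog '[{"wx":0,"wy":0,"wz":0,"dx":-0.05,"dy":0,"dz":0.03,"fingers":0},{"wx":0,"wy":0,"wz":0,"dx":-0.05,"dy":0,"dz":0.02,"fingers":0},{"wx":0,"wy":0,"wz":0,"dx":-0.1,"dy":0,"dz":0,"fingers":0},{"wx":0,"wy":0,"wz":0,"dx":-0.1,"dy":0,"dz":0,"fingers":0},{"wx":0,"wy":0,"wz":0,"dx":-0.1,"dy":0,"dz":0,"fingers":0},{"wx":0,"wy":0,"wz":0,"dx":-0.1,"dy":0,"dz":0,"fingers":0},{"wx":0,"wy":0,"wz":0,"dx":-0.1,"dy":0,"dz":0,"fingers":0},{"wx":0,"wy":0,"wz":0,"dx":-0.1,"dy":0,"dz":0,"fingers":0},{"wx":0,"wy":0,"wz":0,"dx":-0.1,"dy":0,"dz":0,"fingers":0},{"wx":0,"wy":0,"wz":0,"dx":-0.1,"dy":0,"dz":0,"fingers":0}]'
python3 - <<'E'
from h import *
for n,(u0,u1,v0,v1) in dict(scene=(225,350,140,250)).items():
    im,d,p=grab(n);cv2.imwrite("pics/s2.png",cv2.resize(im[v0:v1,u0:u1,::-1],None,fx=5,fy=5,interpolation=cv2.INTER_CUBIC))
E
```

```text
t: 8.48
ee_pos: [0.5335, 0.1531, 0.1565]
eef_rot: [3.138, -0.003, 1.661]
contact_force: [-3.0, 4.2, 9.3]
grip_width: 0.0003
gripper_force: 4.7
```

View pics/s2.png

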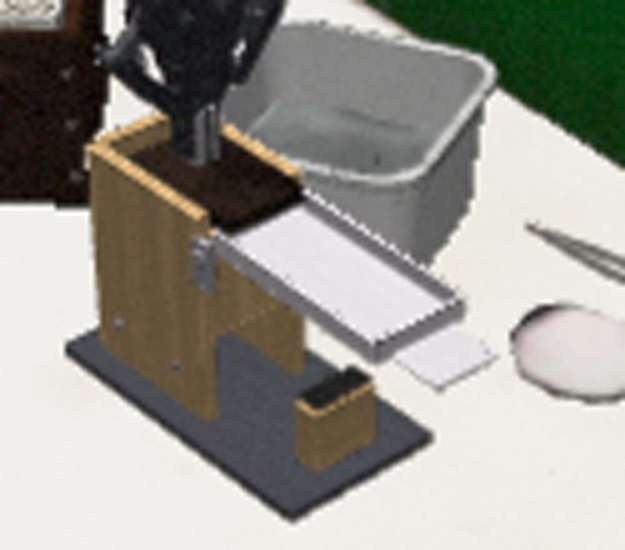

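The pad is moving with the tip. Its front edge now covers the sill, from (235,235) to (303,187). I'll drag on.

```bash

python3 -m jog '[{"wx":0,"wy":0,"wz":0,"dx":-0.1,"dy":0,"dz":0,"fingers":0},{"wx":0,"wy":0,"wz":0,"dx":-0.1,"dy":0,"dz":0,"fingers":0},{"wx":0,"wy":0,"wz":0,"dx":-0.1,"dy":0,"dz":0,"fingers":0},{"wx":0,"wy":0,"wz":0,"dx":-0.1,"dy":0,"dz":0,"fingers":0},{"wx":0,"wy":0,"wz":0,"dx":-0.1,"dy":0,"dz":0,"fingers":0},{"wx":0,"wy":0,"wz":0,"dx":-0.1,"dy":0,"dz":0,"fingers":0},{"wx":0,"wy":0,"wz":0,"dx":-0.1,"dy":0,"dz":0,"fingers":0},{"wx":0,"wy":0,"wz":0,"dx":-0.1,"dy":0,"dz":0,"fingers":0},{"wx":0,"wy":0,"wz":0,"dx":-0.1,"dy":0,"dz":0,"fingers":0},{"wx":0,"wy":0,"wz":0,"dx":-0.1,"dy":0,"dz":0,"fingers":0}]'
```

```text
t: 9.37
ee_pos: [0.5354, 0.133, 0.1565]
eef_rot: [3.138, -0.003, 1.661]
contact_force: [-2.1, 4.2, 9.1]
grip_width: 0.0
gripper_force: 4.7
```

```bash

python3 -m jog '[{"wx":0,"wy":0,"wz":0,"dx":-0.1,"dy":0,"dz":0,"fingers":0},{"wx":0,"wy":0,"wz":0,"dx":-0.1,"dy":0,"dz":0,"fingers":0},{"wx":0,"wy":0,"wz":0,"dx":-0.1,"dy":0,"dz":0,"fingers":0},{"wx":0,"wy":0,"wz":0,"dx":-0.1,"dy":0,"dz":0,"fingers":0},{"wx":0,"wy":0,"wz":0,"dx":-0.1,"dy":0,"dz":0,"fingers":0},{"wx":0,"wy":0,"wz":0,"dx":-0.1,"dy":0,"dz":0,"fingers":0},{"wx":0,"wy":0,"wz":0,"dx":-0.1,"dy":0,"dz":0,"fingers":0},{"wx":0,"wy":0,"wz":0,"dx":0,"dy":0,"dz":-0.1,"fingers":0},{"wx":0,"wy":0,"wz":0,"dx":0,"dy":0,"dz":-0.3,"fingers":0},{"wx":0,"wy":0,"wz":0,"dx":0,"dy":0,"dz":-0.3,"fingers":0}]'
python3 - <<'E'
from h import *
im,d,p=grab("scene");cv2.imwrite("pics/s3.png",cv2.resize(im[140:250,225:350,::-1],None,fx=5,fy=5,interpolation=cv2.INTER_CUBIC))
E
```

```text
t: 10.2
ee_pos: [0.5349, 0.1176, 0.1675]
eef_rot: [-3.14, 0.0, 1.661]
contact_force: [1.0, -0.0, -0.5]
grip_width: 0.0003
gripper_force: 0.0
```

View pics/s3.png

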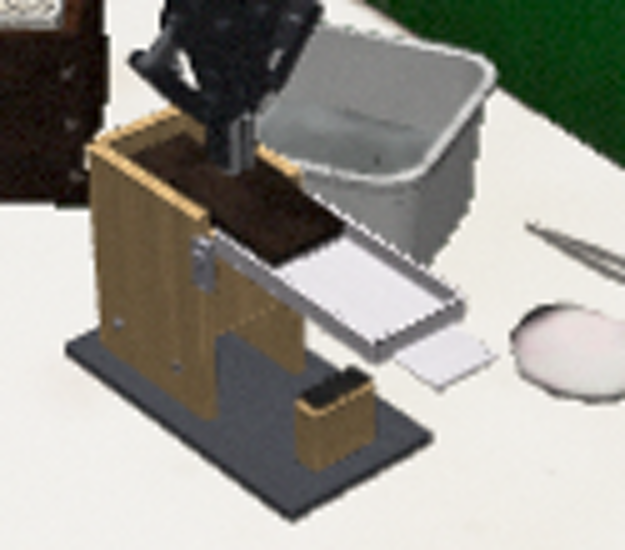

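The pad's front edge is now at (275,265)–(345,225), about 50 mm into the trough, so its back is near feeder x −0.042. The tip goes back and down behind it.

```bash

python3 -m jog '[{"wx":0,"wy":0,"wz":0,"dx":0.6,"dy":0,"dz":0,"fingers":0},{"wx":0,"wy":0,"wz":0,"dx":0.8,"dy":0,"dz":0,"fingers":0},{"wx":0,"wy":0,"wz":0,"dx":0.8,"dy":0,"dz":0,"fingers":0},{"wx":0,"wy":0,"wz":0,"dx":0.4,"dy":0,"dz":0,"fingers":0},{"wx":0,"wy":0,"wz":0,"dx":0,"dy":0,"dz":0,"fingers":0},{"wx":0,"wy":0,"wz":0,"dx":0,"dy":0,"dz":0,"fingers":0},{"wx":0,"wy":0,"wz":0,"dx":0,"dy":0,"dz":0.1,"fingers":0},{"wx":0,"wy":0,"wz":0,"dx":0,"dy":0,"dz":0.1,"fingers":0},{"wx":0,"wy":0,"wz":0,"dx":0,"dy":0,"dz":0.1,"fingers":0},{"wx":0,"wy":0,"wz":0,"dx":0,"dy":0,"dz":0,"fingers":0}]'
```

```text
t: 11.08
ee_pos: [0.5306, 0.1689, 0.1614]
eef_rot: [-3.14, 0.0, 1.66]
contact_force: [1.0, -0.4, -0.9]
grip_width: -0.0001
gripper_force: 0.0
```

```bash

python3 -m jog '[{"wx":0,"wy":0,"wz":0,"dx":0,"dy":0,"dz":0.08,"fingers":0},{"wx":0,"wy":0,"wz":0,"dx":0,"dy":0,"dz":0.08,"fingers":0},{"wx":0,"wy":0,"wz":0,"dx":0,"dy":0,"dz":0.08,"fingers":0},{"wx":0,"wy":0,"wz":0,"dx":0,"dy":0,"dz":0.08,"fingers":0},{"wx":0,"wy":0,"wz":0,"dx":0,"dy":0,"dz":0.08,"fingers":0},{"wx":0,"wy":0,"wz":0,"dx":0,"dy":0,"dz":0.08,"fingers":0},{"wx":0,"wy":0,"wz":0,"dx":0,"dy":0,"dz":0.08,"fingers":0},{"wx":0,"wy":0,"wz":0,"dx":0,"dy":0,"dz":0.08,"fingers":0},{"wx":0,"wy":0,"wz":0,"dx":0,"dy":0,"dz":0.05,"fingers":0},{"wx":0,"wy":0,"wz":0,"dx":0,"dy":0,"dz":0,"fingers":0}]'
```

```text
t: 11.92
ee_pos: [0.5307, 0.1695, 0.148]
eef_rot: [-3.141, 0.0, 1.661]
contact_force: [0.4, -1.3, -0.8]
grip_width: 0.0004
gripper_force: 0.0
```

```bash

python3 -m jog '[{"wx":0,"wy":0,"wz":0,"dx":-0.1,"dy":0,"dz":0.04,"fingers":0},{"wx":0,"wy":0,"wz":0,"dx":-0.1,"dy":0,"dz":0.03,"fingers":0},{"wx":0,"wy":0,"wz":0,"dx":-0.1,"dy":0,"dz":0,"fingers":0},{"wx":0,"wy":0,"wz":0,"dx":-0.1,"dy":0,"dz":0,"fingers":0},{"wx":0,"wy":0,"wz":0,"dx":-0.1,"dy":0,"dz":0,"fingers":0},{"wx":0,"wy":0,"wz":0,"dx":-0.1,"dy":0,"dz":0,"fingers":0},{"wx":0,"wy":0,"wz":0,"dx":-0.1,"dy":0,"dz":0,"fingers":0},{"wx":0,"wy":0,"wz":0,"dx":-0.1,"dy":0,"dz":0,"fingers":0},{"wx":0,"wy":0,"wz":0,"dx":-0.1,"dy":0,"dz":0,"fingers":0},{"wx":0,"wy":0,"wz":0,"dx":-0.1,"dy":0,"dz":0,"fingers":0}]'
python3 -m jog '[{"wx":0,"wy":0,"wz":0,"dx":-0.1,"dy":0,"dz":0,"fingers":0},{"wx":0,"wy":0,"wz":0,"dx":-0.1,"dy":0,"dz":0,"fingers":0},{"wx":0,"wy":0,"wz":0,"dx":-0.1,"dy":0,"dz":0,"fingers":0},{"wx":0,"wy":0,"wz":0,"dx":-0.1,"dy":0,"dz":0,"fingers":0},{"wx":0,"wy":0,"wz":0,"dx":-0.1,"dy":0,"dz":0,"fingers":0},{"wx":0,"wy":0,"wz":0,"dx":-0.1,"dy":0,"dz":0,"fingers":0},{"wx":0,"wy":0,"wz":0,"dx":-0.1,"dy":0,"dz":0,"fingers":0},{"wx":0,"wy":0,"wz":0,"dx":-0.1,"dy":0,"dz":0,"fingers":0},{"wx":0,"wy":0,"wz":0,"dx":-0.1,"dy":0,"dz":0,"fingers":0},{"wx":0,"wy":0,"wz":0,"dx":-0.1,"dy":0,"dz":0,"fingers":0}]'
```

```text
t: 12.75
ee_pos: [0.5327, 0.1494, 0.1469]
eef_rot: [-3.142, -0.0, 1.661]
contact_force: [0.3, 0.2, -0.6]
grip_width: -0.0
gripper_force: 0.1
t: 13.58
ee_pos: [0.5345, 0.1295, 0.147]
eef_rot: [3.142, 0.0, 1.661]
contact_force: [-1.0, 0.3, 0.1]
grip_width: -0.0002
gripper_force: 0.1
```

```bash

python3 -m jog '[{"wx":0,"wy":0,"wz":0,"dx":-0.1,"dy":0,"dz":0,"fingers":0},{"wx":0,"wy":0,"wz":0,"dx":-0.1,"dy":0,"dz":0,"fingers":0},{"wx":0,"wy":0,"wz":0,"dx":-0.1,"dy":0,"dz":0,"fingers":0},{"wx":0,"wy":0,"wz":0,"dx":-0.1,"dy":0,"dz":0,"fingers":0},{"wx":0,"wy":0,"wz":0,"dx":-0.1,"dy":0,"dz":0,"fingers":0},{"wx":0,"wy":0,"wz":0,"dx":-0.1,"dy":0,"dz":0,"fingers":0},{"wx":0,"wy":0,"wz":0,"dx":-0.1,"dy":0,"dz":0,"fingers":0},{"wx":0,"wy":0,"wz":0,"dx":-0.1,"dy":0,"dz":0,"fingers":0},{"wx":0,"wy":0,"wz":0,"dx":-0.1,"dy":0,"dz":0,"fingers":0},{"wx":0,"wy":0,"wz":0,"dx":-0.1,"dy":0,"dz":0,"fingers":0}]'
python3 - <<'E'
from h import *
im,d,p=grab("scene");cv2.imwrite("pics/s4.png",cv2.resize(im[140:250,225:350,::-1],None,fx=5,fy=5,interpolation=cv2.INTER_CUBIC))
E
```

```text
t: 14.42
ee_pos: [0.5363, 0.1096, 0.1469]
eef_rot: [-3.142, -0.0, 1.661]
contact_force: [-0.3, -0.5, -0.3]
grip_width: -0.0004
gripper_force: 0.1
```

View pics/s4.png

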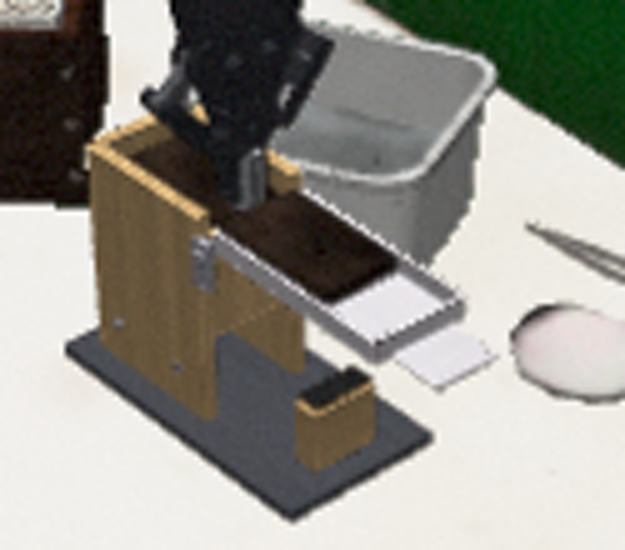

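The pad's front edge is at (330,303)–(397,262), about 95 mm in, with the back just at the sill. About 24 mm more to go.

```bash

python3 -m jog '[{"wx":0,"wy":0,"wz":0,"dx":-0.1,"dy":0,"dz":0,"fingers":0},{"wx":0,"wy":0,"wz":0,"dx":-0.1,"dy":0,"dz":0,"fingers":0},{"wx":0,"wy":0,"wz":0,"dx":-0.1,"dy":0,"dz":0,"fingers":0},{"wx":0,"wy":0,"wz":0,"dx":-0.1,"dy":0,"dz":0,"fingers":0},{"wx":0,"wy":0,"wz":0,"dx":-0.1,"dy":0,"dz":0,"fingers":0},{"wx":0,"wy":0,"wz":0,"dx":-0.1,"dy":0,"dz":0,"fingers":0},{"wx":0,"wy":0,"wz":0,"dx":-0.1,"dy":0,"dz":0,"fingers":0},{"wx":0,"wy":0,"wz":0,"dx":-0.1,"dy":0,"dz":0,"fingers":0},{"wx":0,"wy":0,"wz":0,"dx":-0.1,"dy":0,"dz":0,"fingers":0},{"wx":0,"wy":0,"wz":0,"dx":-0.1,"dy":0,"dz":0,"fingers":0}]'
python3 -m jog '[{"wx":0,"wy":0,"wz":0,"dx":-0.1,"dy":0,"dz":0,"fingers":0},{"wx":0,"wy":0,"wz":0,"dx":-0.1,"dy":0,"dz":0,"fingers":0},{"wx":0,"wy":0,"wz":0,"dx":-0.1,"dy":0,"dz":0,"fingers":0},{"wx":0,"wy":0,"wz":0,"dx":0,"dy":0,"dz":0,"fingers":0},{"wx":0,"wy":0,"wz":0,"dx":0.2,"dy":0,"dz":0,"fingers":0},{"wx":0,"wy":0,"wz":0,"dx":0.2,"dy":0,"dz":0,"fingers":0},{"wx":0,"wy":0,"wz":0,"dx":0,"dy":0,"dz":-0.5,"fingers":0},{"wx":0,"wy":0,"wz":0,"dx":0,"dy":0,"dz":-1,"fingers":0},{"wx":0,"wy":0,"wz":0,"dx":0,"dy":0,"dz":-1,"fingers":0},{"wx":0,"wy":0,"wz":0,"dx":0,"dy":0,"dz":-0.5,"fingers":0}]'
python3 - <<'E'
from h import *
im,d,p=grab("scene");cv2.imwrite("pics/s5.png",cv2.resize(im[140:250,225:350,::-1],None,fx=5,fy=5,interpolation=cv2.INTER_CUBIC))
E
```

```text
t: 15.3
ee_pos: [0.5381, 0.0897, 0.1469]
eef_rot: [3.142, 0.0, 1.661]
contact_force: [-0.8, 0.1, 0.2]
grip_width: -0.0002
gripper_force: 0.1
t: 16.13
ee_pos: [0.5391, 0.0922, 0.2104]
eef_rot: [3.137, 0.0, 1.661]
contact_force: [0.4, -0.7, -0.9]
grip_width: -0.0002
gripper_force: 0.0
```

View pics/s5.png

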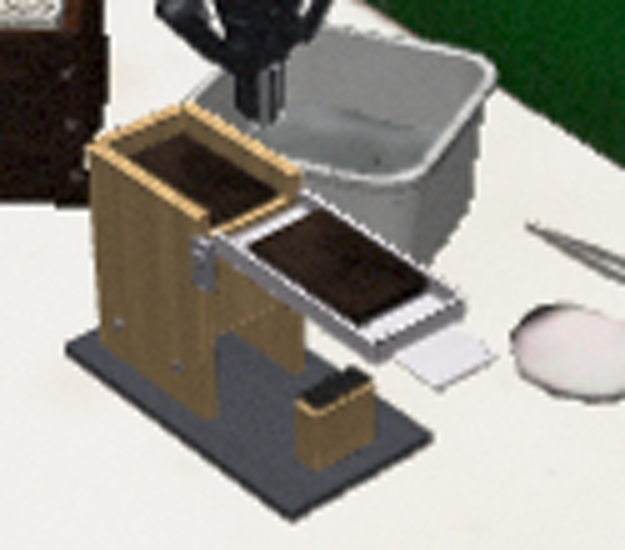

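The pad lies wholly in the trough, with its back at (245,245)–(315,208) and a gap to the sill. The pads left in the magazine look in place. Next the tip goes over the tongue.

```bash

python3 -m jog '[{"wx":0,"wy":0,"wz":0,"dx":-0.65,"dy":-0.08,"dz":0,"fingers":0},{"wx":0,"wy":0,"wz":0,"dx":-1,"dy":0,"dz":0,"fingers":0},{"wx":0,"wy":0,"wz":0,"dx":-1,"dy":0,"dz":0,"fingers":0},{"wx":0,"wy":0,"wz":0,"dx":-1,"dy":0,"dz":0,"fingers":0},{"wx":0,"wy":0,"wz":0,"dx":-1,"dy":0,"dz":0,"fingers":0},{"wx":0,"wy":0,"wz":0,"dx":-1,"dy":0,"dz":0,"fingers":0},{"wx":0,"wy":0,"wz":0,"dx":-1,"dy":0,"dz":0,"fingers":0},{"wx":0,"wy":0,"wz":0,"dx":-1,"dy":0,"dz":0.5,"fingers":0},{"wx":0,"wy":0,"wz":0,"dx":-0.65,"dy":0,"dz":1,"fingers":0},{"wx":0,"wy":0,"wz":0,"dx":0,"dy":0,"dz":0.6,"fingers":0}]'
python3 - <<'E'
from h import *
im,d,p=grab("scene");q=np.load("q.npy");o=manip.observe()
c,s=np.cos(q[2]),np.sin(q[2]);e=o["ee_pos"]-[q[0],q[1],q[3]];print("feeder",c*e[0]+s*e[1],-s*e[0]+c*e[1],o["ee_pos"],o["qpos"].round(2))
# trough floor/tongue height from scene depth
vv,uu=np.mgrid[190:222,290:325];W=world(p,d,np.c_[uu.ravel(),vv.ravel()]);e=W-[q[0],q[1],0]
x=c*e[:,0]+s*e[:,1];y=-s*e[:,0]+c*e[:,1]
for a in np.arange(.145,.2,.005):
    m=(abs(x-a)<.003)&(abs(y)<.02)&(W[:,2]<.15);print(a.round(3),m.sum(),np.median(W[m,2]).round(4) if m.any() else 0)
E
```

```text
t: 17.02
ee_pos: [0.5497, -0.0763, 0.1621]
eef_rot: [-3.138, 0.0, 1.658]
contact_force: [-1.0, 0.2, 0.3]
grip_width: -0.0
gripper_force: 0.0
feeder 0.17299472051721998 -0.004351383640941838 [ 0.5479827  -0.0746312   0.15906898] [-0.23 -0.03  1.93 -0.    1.25 -0.32]
0.145 47 0.1383
0.15 17 0.133
0.155 21 0.1327
0.16 17 0.1333
0.165 20 0.1326
0.17 18 0.1323
0.175 17 0.1331
0.18 22 0.1337
0.185 2 0.1333
0.19 0 0
0.195 0 0
0.2 0 0
```

```bash

python3 -m jog '[{"wx":0,"wy":0,"wz":0,"dx":0.1,"dy":0.15,"dz":0.3,"fingers":0},{"wx":0,"wy":0,"wz":0,"dx":0,"dy":0,"dz":0.3,"fingers":0},{"wx":0,"wy":0,"wz":0,"dx":0,"dy":0,"dz":0.2,"fingers":0},{"wx":0,"wy":0,"wz":0,"dx":0,"dy":0,"dz":0.1,"fingers":0},{"wx":0,"wy":0,"wz":0,"dx":0,"dy":0,"dz":0.1,"fingers":0},{"wx":0,"wy":0,"wz":0,"dx":0,"dy":0,"dz":0.1,"fingers":0},{"wx":0,"wy":0,"wz":0,"dx":0,"dy":0,"dz":0.1,"fingers":0},{"wx":0,"wy":0,"wz":0,"dx":0,"dy":0,"dz":0.1,"fingers":0},{"wx":0,"wy":0,"wz":0,"dx":0,"dy":0,"dz":0,"fingers":0},{"wx":0,"wy":0,"wz":0,"dx":0,"dy":0,"dz":0,"fingers":0}]'
```

```text
t: 17.9
ee_pos: [0.5539, -0.0713, 0.1389]
eef_rot: [-3.141, -0.0, 1.661]
contact_force: [-0.5, 0.1, 0.4]
grip_width: 0.0001
gripper_force: 0.0
```

```bash

python3 -m jog '[{"wx":0,"wy":0,"wz":0,"dx":0,"dy":0,"dz":0.15,"fingers":0},{"wx":0,"wy":0,"wz":0,"dx":0,"dy":0,"dz":0.15,"fingers":0},{"wx":0,"wy":0.2,"wz":0,"dx":0,"dy":0,"dz":0.15,"fingers":0},{"wx":0,"wy":0.2,"wz":0,"dx":0,"dy":0,"dz":0.15,"fingers":0},{"wx":0,"wy":0.4,"wz":0,"dx":0,"dy":0,"dz":0.29,"fingers":0},{"wx":0,"wy":0.4,"wz":0,"dx":0,"dy":0,"dz":0.29,"fingers":0},{"wx":0,"wy":0.4,"wz":0,"dx":0,"dy":0,"dz":0.29,"fingers":0},{"wx":0,"wy":0.4,"wz":0,"dx":0,"dy":0,"dz":0.29,"fingers":0},{"wx":0,"wy":0.4,"wz":0,"dx":0,"dy":0,"dz":0.29,"fingers":0},{"wx":0,"wy":0.4,"wz":0,"dx":0,"dy":0,"dz":0.29,"fingers":0}]'
python3 - <<'E'
from h import *
q=np.load("q.npy");o=manip.observe();c,s=np.cos(q[2]),np.sin(q[2]);e=o["ee_pos"]-[q[0],q[1],-.0025];x=c*e[0]+s*e[1]-.004;z=e[2]-.137
print("r",np.hypot(x,z),"angle of tip",np.arctan2(-z,x)+.003/.17,"y",-s*e[0]+c*e[1],o["eef_rot"],o["qpos"].round(2))
E
```

```text
t: 18.73
ee_pos: [0.5538, -0.067, 0.0923]
eef_rot: [3.141, -0.248, 1.66]
contact_force: [-0.4, 0.5, 1.6]
grip_width: 0.0
gripper_force: 0.8
r 0.1672911374821767 angle of tip 0.2724630606201061 y 0.0021200262396829875 [ 3.14097086 -0.24764916  1.66035568] [-0.33  0.1   1.94  0.24  1.22 -0.52]
```

```bash

python3 -m jog '[{"wx":0,"wy":0.4,"wz":0,"dx":0,"dy":0,"dz":0.29,"fingers":0},{"wx":0,"wy":0.4,"wz":0,"dx":0,"dy":0,"dz":0.29,"fingers":0},{"wx":0,"wy":0.4,"wz":0,"dx":0,"dy":0,"dz":0.29,"fingers":0},{"wx":0,"wy":0.4,"wz":0,"dx":0,"dy":0,"dz":0.29,"fingers":0},{"wx":0,"wy":0.4,"wz":0,"dx":0,"dy":0,"dz":0.29,"fingers":0},{"wx":0,"wy":0.4,"wz":0,"dx":0,"dy":0,"dz":0.29,"fingers":0},{"wx":0,"wy":0.4,"wz":0,"dx":0,"dy":0,"dz":0.29,"fingers":0},{"wx":0,"wy":0.4,"wz":0,"dx":0,"dy":0,"dz":0.29,"fingers":0},{"wx":0,"wy":0.4,"wz":0,"dx":0,"dy":0,"dz":0.29,"fingers":0},{"wx":0,"wy":0.4,"wz":0,"dx":0,"dy":0,"dz":0.29,"fingers":0}]'
python3 - <<'E'
from h import *
q=np.load("q.npy");o=manip.observe();c,s=np.cos(q[2]),np.sin(q[2]);e=o["ee_pos"]-[q[0],q[1],-.0025];x=c*e[0]+s*e[1]-.004;z=e[2]-.137
print("r",np.hypot(x,z),"angle of tip",np.arctan2(-z,x)+.003/.17,"y",-s*e[0]+c*e[1],o["eef_rot"],o["qpos"].round(2))
E
```

```text
t: 19.57
ee_pos: [0.5518, -0.0449, 0.0393]
eef_rot: [3.141, -0.596, 1.66]
contact_force: [-0.2, -0.6, 2.1]
grip_width: 0.0003
gripper_force: 0.7
r 0.16906555899169823 angle of tip 0.6160618299724875 y 0.002153817586820839 [ 3.14064191 -0.59615353  1.66041765] [-0.43  0.28  1.92  0.53  1.31 -0.75]
```

```bash

python3 -m jog '[{"wx":0,"wy":0.2,"wz":0,"dx":0,"dy":0,"dz":0.15,"fingers":0},{"wx":0,"wy":0.2,"wz":0,"dx":0,"dy":0,"dz":0.15,"fingers":0},{"wx":0,"wy":0.2,"wz":0,"dx":0,"dy":0,"dz":0.15,"fingers":0},{"wx":0,"wy":0.2,"wz":0,"dx":0,"dy":0,"dz":0.15,"fingers":0},{"wx":0,"wy":0.2,"wz":0,"dx":0,"dy":0,"dz":0.15,"fingers":0},{"wx":0,"wy":0.2,"wz":0,"dx":0,"dy":0,"dz":0.1,"fingers":0},{"wx":0,"wy":0.1,"wz":0,"dx":0,"dy":0,"dz":0.05,"fingers":0},{"wx":0,"wy":0,"wz":0,"dx":0,"dy":0,"dz":0,"fingers":0},{"wx":0,"wy":0,"wz":0,"dx":0,"dy":0,"dz":0,"fingers":0},{"wx":0,"wy":0,"wz":0,"dx":0,"dy":0,"dz":0,"fingers":0}]'
python3 - <<'E'
from h import *
q=np.load("q.npy");o=manip.observe();c,s=np.cos(q[2]),np.sin(q[2]);e=o["ee_pos"]-[q[0],q[1],-.0025];x=c*e[0]+s*e[1]-.004;z=e[2]-.137
print("r",np.hypot(x,z),"angle of tip",np.arctan2(-z,x)+.003/.17,"y",-s*e[0]+c*e[1],o["eef_rot"])
E
```

```text
t: 20.4
ee_pos: [0.5505, -0.0337, 0.0249]
eef_rot: [-3.141, -0.707, 1.661]
contact_force: [-1.2, -0.3, -0.7]
grip_width: 0.0001
gripper_force: 0.0
r 0.16884650394714582 angle of tip 0.7239968176209631 y 0.001811926724999911 [-3.14139718 -0.70709588  1.66093296]
```

```bash

python3 -m jog '[{"wx":0,"wy":0.1,"wz":0,"dx":0,"dy":0,"dz":0.05,"fingers":0},{"wx":0,"wy":0.1,"wz":0,"dx":0,"dy":0,"dz":0.05,"fingers":0},{"wx":0,"wy":0.1,"wz":0,"dx":0,"dy":0,"dz":0.05,"fingers":0},{"wx":0,"wy":0.1,"wz":0,"dx":0,"dy":0,"dz":0.05,"fingers":0},{"wx":0,"wy":0,"wz":0,"dx":0,"dy":0,"dz":0.03,"fingers":0},{"wx":0,"wy":0,"wz":0,"dx":0,"dy":0,"dz":0,"fingers":0},{"wx":0,"wy":0,"wz":0,"dx":0,"dy":0,"dz":0,"fingers":0},{"wx":0,"wy":0,"wz":0,"dx":0,"dy":0,"dz":0,"fingers":0},{"wx":0,"wy":0,"wz":0,"dx":0,"dy":0,"dz":0,"fingers":0},{"wx":0,"wy":0,"wz":0,"dx":0,"dy":0,"dz":0,"fingers":0}]'
```

```text
t: 21.23
ee_pos: [0.5502, -0.0309, 0.0213]
eef_rot: [-3.141, -0.742, 1.661]
contact_force: [-0.9, 0.2, 0.3]
grip_width: 0.0
gripper_force: 0.1
```

```bash

python3 -m jog '[{"wx":0,"wy":0,"wz":0,"dx":0,"dy":0,"dz":0.03,"fingers":0},{"wx":0,"wy":0,"wz":0,"dx":0,"dy":0,"dz":0.03,"fingers":0},{"wx":0,"wy":0,"wz":0,"dx":0,"dy":0,"dz":0.02,"fingers":0},{"wx":0,"wy":0,"wz":0,"dx":0,"dy":0,"dz":0,"fingers":0},{"wx":0,"wy":0,"wz":0,"dx":0,"dy":0,"dz":0,"fingers":0},{"wx":0,"wy":0,"wz":0,"dx":0,"dy":0,"dz":0,"fingers":0},{"wx":0,"wy":0,"wz":0,"dx":0,"dy":0,"dz":0,"fingers":0},{"wx":0,"wy":0,"wz":0,"dx":0,"dy":0,"dz":0,"fingers":0},{"wx":0,"wy":0,"wz":0,"dx":0,"dy":0,"dz":0,"fingers":0},{"wx":0,"wy":0,"wz":0,"dx":0,"dy":0,"dz":0,"fingers":0}]'
python3 - <<'E'
from h import *
im,d,p=grab("scene");cv2.imwrite("pics/s6.png",cv2.resize(im[140:250,225:350,::-1],None,fx=5,fy=5,interpolation=cv2.INTER_CUBIC))
E
```

```text
t: 22.07
ee_pos: [0.5503, -0.0301, 0.0205]
eef_rot: [3.141, -0.741, 1.661]
contact_force: [-2.7, -4.8, 4.5]
grip_width: 0.0002
gripper_force: 3.2
```

View pics/s6.png

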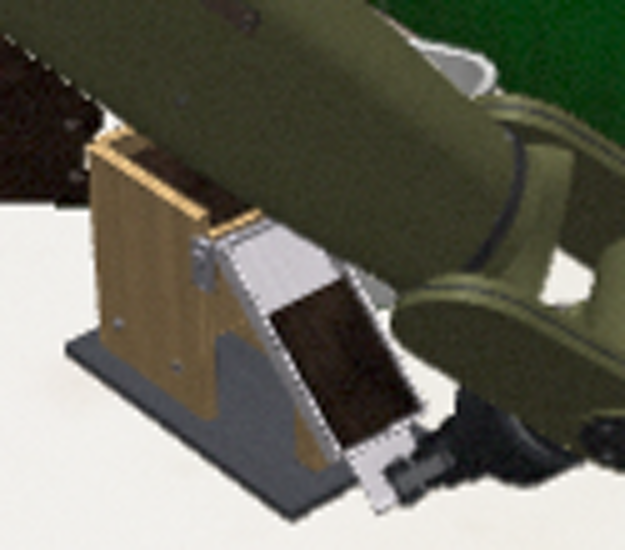

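The trough is at its lower stop, with the tip force rising and z matching. The pad lies against the end board near (345,450)–(415,410). One small extra press, then let go along the tool axis.

```bash

python3 -m jog '[{"wx":0,"wy":0,"wz":0,"dx":0,"dy":0,"dz":0.03,"fingers":0},{"wx":0,"wy":0,"wz":0,"dx":0,"dy":0,"dz":0,"fingers":0},{"wx":0,"wy":0,"wz":0,"dx":0,"dy":0,"dz":0,"fingers":0},{"wx":0,"wy":0,"wz":0,"dx":0,"dy":0,"dz":-0.1,"fingers":0},{"wx":0,"wy":0,"wz":0,"dx":0,"dy":0,"dz":-0.2,"fingers":0},{"wx":0,"wy":0,"wz":0,"dx":0,"dy":0,"dz":-0.5,"fingers":0},{"wx":0,"wy":0,"wz":0,"dx":0,"dy":0,"dz":-0.8,"fingers":0},{"wx":0,"wy":0,"wz":0,"dx":0.3,"dy":0,"dz":-0.8,"fingers":0},{"wx":0,"wy":0,"wz":0,"dx":0.6,"dy":0,"dz":-0.8,"fingers":0},{"wx":0,"wy":0,"wz":0,"dx":0.6,"dy":0,"dz":-0.8,"fingers":0}]'
python3 -m jog '[{"wx":0,"wy":0,"wz":0,"dx":0.6,"dy":0,"dz":-0.8,"fingers":0},{"wx":0,"wy":0,"wz":0,"dx":0.6,"dy":0,"dz":-0.8,"fingers":0},{"wx":0,"wy":0,"wz":0,"dx":0.6,"dy":0,"dz":-0.8,"fingers":0},{"wx":0,"wy":0,"wz":0,"dx":0.6,"dy":0,"dz":-0.8,"fingers":0},{"wx":0,"wy":0,"wz":0,"dx":0.3,"dy":0,"dz":-0.4,"fingers":0},{"wx":0,"wy":0,"wz":0,"dx":0,"dy":0,"dz":0,"fingers":0},{"wx":0,"wy":0,"wz":0,"dx":0,"dy":0,"dz":0,"fingers":0},{"wx":0,"wy":0,"wz":0,"dx":0,"dy":0,"dz":0,"fingers":0},{"wx":0,"wy":0,"wz":0,"dx":0,"dy":0,"dz":0,"fingers":0},{"wx":0,"wy":0,"wz":0,"dx":0,"dy":0,"dz":0,"fingers":0}]'
python3 - <<'E'
from h import *
im,d,p=grab("scene");cv2.imwrite("pics/s7.png",cv2.resize(im[130:380,150:450,::-1],None,fx=2.4,fy=2.4,interpolation=cv2.INTER_CUBIC))
q=np.load("q.npy");c,s=np.cos(q[2]),np.sin(q[2]);vv,uu=np.mgrid[180:250,270:325];W=world(p,d,np.c_[uu.ravel(),vv.ravel()]);e=W-[q[0],q[1],0]
x=c*e[:,0]+s*e[:,1]-.004;y=-s*e[:,0]+c*e[:,1];r=np.hypot(x,W[:,2]-.1345)
m=(abs(y)<.018)&(r>.155)&(r<.18)&(x<.16)&(x>.05);print(m.sum(),np.median(np.arctan2(.1345-W[m,2],x[m])+.003/.167) if m.any() else 0)
E
```

```text
t: 22.95
ee_pos: [0.553, -0.0616, 0.0997]
eef_rot: [-3.141, -0.743, 1.659]
contact_force: [0.4, 0.5, 0.1]
grip_width: -0.0001
gripper_force: 0.0
t: 23.78
ee_pos: [0.5532, -0.0696, 0.1871]
eef_rot: [-3.138, -0.743, 1.659]
contact_force: [-1.0, 0.1, -0.5]
grip_width: 0.0001
gripper_force: 0.0
113 0.7696816825576647
```

View pics/s7.png

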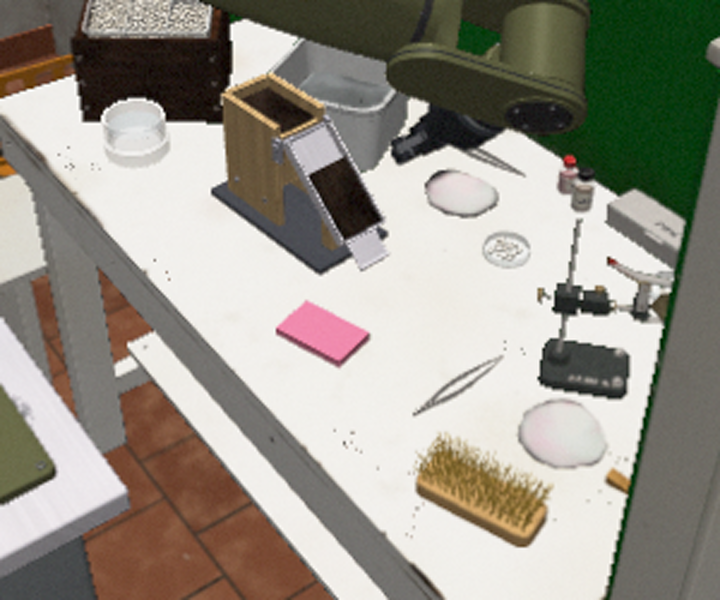

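The trough rests at about 0.75 rad, with the pad against the end board at (365,225). The other pads are in the magazine at (275,105), the bystanders look unmoved, and the gripper is clear.

```bash
python3 -c "
from station import manip;print(manip.finish_job())"
```

```text
the job is handed in; nothing more can be done
None
```

The job is handed in at about 24 s of the 58 s: the top pad was slid into the trough, the trough was pushed down to its lower stop with the pad against the end board, and the arm is clear; the two lower pads and the other things look unmoved in the last picture.

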